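# Seat a tie rod end in a steering arm

## Robot

A 6-joint arm with a two-finger parallel gripper is mounted at the origin on the work surface. World frame = base frame: x ahead of the robot, y to its left, z up, the work surface at z = 0. Lengths are in m, angles in rad, forces in N, time in s.
With the tool pointing down it reaches from about 0.375 to 0.9 m from the base axis. Payload 3.1 kg.
Tool frame: the origin (TCP) lies on the centre line of the jaws, within the pads' length; the fingertips stand 19 mm ahead of it and the grasp point (between the pads) is the TCP; z points along the fingers, y is the direction in which the jaws open and shut (so a half turn about z gives the same grasp; the last joint's range is limited). The gripper opens to 85 mm and grips with 20 to 120 N. Pads are 22 mm wide; open, the fingers measure 114 mm over their backs; the gripper's body (76 mm by 85 mm) begins 54 mm behind the grasp point. The pads swing forward as they close: fully open they stand 13 mm farther back than shut.
Start: joints at [-1.482, 0.527, 1.433, -0, 1.181, -0.178], TCP at [0.165, -0.603, 0.219] pointing down, gripper open.
Joint ranges: [-3.08, 3.08], [-0.75, 2.2], [0.22, 2.44], [-1.43, 4.57], [0, 2.65], [-2.85, 2.85]. Speed limits (rad/s): [2.79, 2.79, 3.14, 3.14, 3.14, 3.14].

## Interface

Orientations are given as a unit quaternion [x, y, z, w].
In Python, from station import manip, imaging, workorder gives the robot as it stands.
- The arm moves only by the shell command python3 -m creep 'ROWS' [FORCE]. ROWS is a JSON object of lists of equal length, an entry for each row: "claw": the finger opening in cm, from 0 to 8.54; "dp": the shift along the tool's x, y, z in cm, a list of three; "roll": the turn about the tool's z in rad. In form: {"claw": [claw, ...], "dp": [[dx, dy, dz], ...], "roll": [roll, ...]}. A call has 1 to 12 rows; each row is the pose to reach, as a shift and turn from the pose commanded when the call began, along the tool's axes at that moment; what a row does not reach only later rows make up. A row lasts 1/10 s, in which the tool goes at most 50 mm and 8.59 degrees, less where a joint would pass 70% of its speed; a pose out of reach is approached as far as the arm can. A call with a gripper value outside its range is refused whole. The fingers move at their own pace and stop on an object; FORCE is the grip in N (left out, the last holds). Time passes only in rows, so rows that repeat a pose let the fingers close. It gives the time, the measured TCP pose, the force and the opening at its end, in the units of the state.
- manip.sense(): the state, without advancing time (a new reading comes with each control period).
- imaging.snapshot(name): name is "scene" or "top" or "wrist"; returns a dict with "image" (480x640x3 uint8, red, green, blue), "z_map" (480x640 float32, m along the optical axis (not along the pixel's ray), 0 where there is no reading), "vfov" (degrees; the focal length in pixels is half the picture's height over the tangent of half this angle, whatever the lens; pixels are square), "cx", "cy" (the principal point, pixels), "dist" ([k1, k2, p1, p2, k3] as OpenCV has them; the pictures are not rectified), "R" (3x3) and "t" (3): a world point X has camera coordinates R X + t. Camera axes: x right, y down, z forward; pixel columns grow to the right and rows downward; lengths in m; the calibration is good to about 2 mm. A picture is of the moment at which its call begins.
- workorder.sign_off(): hands the job in, once; it reports no verdict.
The state is a dict: "t": time; "q": joint angles; "qd": joint speeds; "tau": joint torques, N m; "tcp_pos": TCP position; "tool_rot": TCP orientation; "force": force on the tool from outside, world axes, zero at the start; "ft_torque": the same for the moment, N m; "finger_gap": opening from 0.0 (shut) to 1.0 (fully open).
Only numpy, scipy, OpenCV 4.12 (cv2) and the standard library are available. Lean on these libraries where they do the work, as an engineer would, in place of code of your own. Each camera call takes 0.05 s, during which the arm holds its last target.

## Task

The steering arm clamped in the bench vise needs its tie rod end: take the one with the threaded side shank out of the wooden block, stand its tapered stud loosely and upright in the open eye of the steering arm and let go. Then tap or push it straight down from above until its flange sits on the eye's rim and the taper holds it there. Leave the round ball joint standing in the block.

Things in the scene. Friction and masses are not known exactly. Their poses are not given: they have to be found in the camera images.
- tie_rod_end: Forged tie rod end. Origin: stud axis at flange underside, z up, x along its side shank (15-18 mm thick, 31 mm up, reaching 100 mm). Below: stud 50 mm long, tapering 24 to 10.6 mm, tip 7 mm. Above: rubber flange 48 mm wide, 5 thick; neck 36 wide; housing 14 to 48 mm up, 40 mm wide over two flats at y = +-20 mm (grip there); flat cap 28 mm wide, top at 50 (push there). 0.14-0.26 kg.
- eye (a point): Centre of the eye's rim, 130 mm above the bench, z up; x points to the vise (65 mm off, top at 116 mm). Steel boss, 54 mm outside, 41 inside, lined by 6 sprung segments: funnel 30 mm wide narrowing to 15 at 16 mm depth, then the stud's taper. Set in loosely, the stud stops with its origin 11 to 15 mm above this point; pushing it to 0 takes a rising 10 to 17 N; then it stays. Any yaw will do.
- ball_joint: The other part in the block: a round ball joint without side shank, disc 58 mm across 30 to 37 mm above its origin, domed top at 48 mm, same stud and flange. Origin on its axis at the flange's underside, z up. To be left alone.
- block: Fixed wooden block, 100 (x) x 240 (y) x 65 mm, origin at the centre of its underside. Its two holes, 31 mm wide and 58 mm deep, at y = -70 and +70 mm, hold the tie rod end and the ball joint upright by their studs, loosely, flanges resting on the block's top; either part may be in either hole. The tie rod end's side shank points roughly along the block's +x.
Things that resemble listed ones, but are neither listed nor needed, are in the scene too. What is shaped like the tie_rod_end but blue, orange or red is not meant.

How it is judged:
By the outcome, as a careful person would: the job done as asked, in the order asked, and still so for the second after the job is handed in, with the robot touching nothing.
It also fails if it takes over 43 s, if anything falls off the work surface, if the arm or the gripper's body presses on something with over 40 N, if the wrist force passes 120 N, or if a joint passes its speed limit or range.

## Working session

There is one attempt and no reset: what is moved stays moved. The work goes in short steps, Python scripts to look and compute and a shell command to move; the robot and the scene stay as the last step left them, time stands still between calls to the robot, and variables do not carry over. Pictures are saved under pics/ and viewed, and the job is handed in when it is done.

```bash
mkdir -p pics; ls; cat > h.py <<'E'
from station import manip, imaging, workorder
import numpy as np, cv2
def snap(n,tag):
    s=imaging.snapshot(n); cv2.imwrite(f'pics/{tag}.png',s['image'][:,:,::-1]); 
    np.savez(f'pics/{tag}.npz',**{k:np.array(v) for k,v in s.items()}); return s
def cloud(s):
    h,w=s['z_map'].shape; f=h/2/np.tan(np.radians(float(s['vfov']))/2)
    K=np.array([[f,0,float(s['cx'])],[0,f,float(s['cy'])],[0,0,1]])
    u,v=np.meshgrid(np.arange(w),np.arange(h))
    p=cv2.undistortPoints(np.stack([u,v],-1).reshape(-1,1,2).astype(np.float64),K,np.array(s['dist'],float)).reshape(h,w,2)
    z=np.array(s['z_map'],float)
    X=np.dstack([p[...,0]*z,p[...,1]*z,z])
    W=(X-np.array(s['t']))@np.array(s['R'])
    W[z==0]=np.nan
    return W
E
python3 - <<'E'
from h import *
for n in ['scene','top']:
    s=snap(n,n+'0'); print(n,s['vfov'],s['cx'],s['cy'],s['dist'],-np.array(s['R']).T@s['t'])
print(manip.sense())
E
```

```text
pics
scene 51.1952477405313 325.1238754276546 242.31851745354336 [-0.08522845  0.          0.          0.          0.        ] [1.13556008 0.13779724 0.78620145]
top 49.59608357854684 315.2424439898387 241.94102845355246 [-0.13212807  0.          0.          0.          0.        ] [0.46054624 0.02122908 0.91322671]
{'t': 0.1, 'q': array([-1.48249311e+00,  5.28384699e-01,  1.43374319e+00, -1.90625693e-05,
        1.18142458e+00, -1.78497556e-01]), 'qd': array([-0.00149876, -0.00206402, -0.00117565, -0.00079714,  0.00043563,
       -0.00041089]), 'tau': array([-5.00323440e-04, -4.43305242e+01, -1.78586072e+01, -2.55766272e-04,
        3.88158645e-03, -6.26285711e-06]), 'tcp_pos': array([ 0.16474484, -0.60221456,  0.2183343 ]), 'tool_rot': array([ 9.91114397e-01,  1.33008613e-01,  3.53706288e-05, -9.79306127e-04]), 'force': array([0.72765421, 0.29577509, 0.9783546 ]), 'ft_torque': array([0.0052524 , 0.04942392, 0.05626166]), 'finger_gap': 1.0002305008842163}
```

View pics/scene0.png

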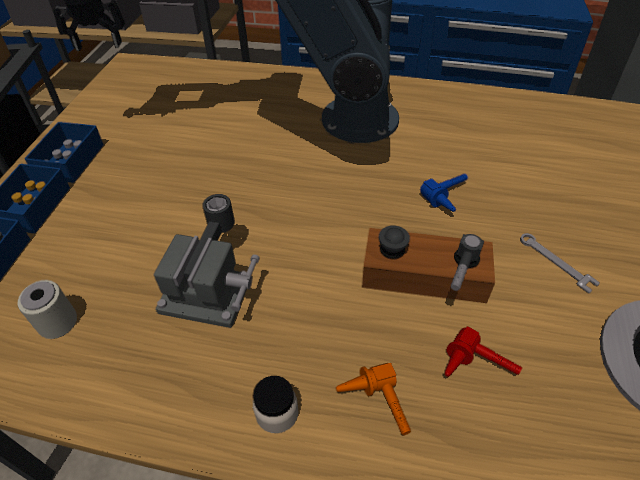

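View pics/top0.png

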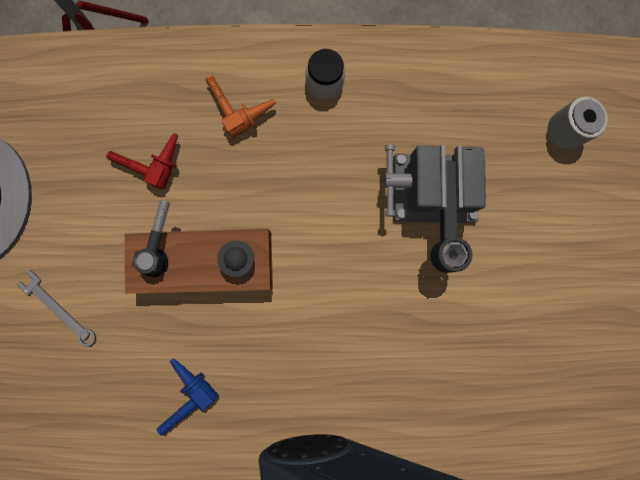

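The scene view shows the tie rod end at (470,243), the ball joint at (394,240) and the eye at (217,207). In the top view they are at (150,261), (236,260) and (453,254), with the shank tip at (163,205). I'll measure from the top view next.

```bash
cat > m.py <<'E'
from h import *
for tag in ['top0','scene0']:
    s=dict(np.load(f'pics/{tag}.npz')); W=cloud(s)
    X,Y,Z=W[...,0],W[...,1],W[...,2]
    pts=dict(tie=[(148,262)],eye=[(453,254)],ball=[(236,260)]) if tag=='top0' else dict(tie=[(470,243)],eye=[(217,207)],ball=[(394,240)])
    for k,((u,v),) in pts.items(): print(tag,k,W[v,u])
    m=(Z>.055)&(Z<.30)&(X>.2)&(X<.75)
    c=np.array([[W[v,u][:2] for (u,v) in [p[0]]][0] for p in pts.values()])
    def near(p,r,lo,hi): 
        q=m&(np.hypot(X-p[0],Y-p[1])<r)&(Z>lo)&(Z<hi); return W[q]
    def circ(P):  # minEnclosing
        (a,b),r=cv2.minEnclosingCircle(P[:,:2].astype(np.float32)); return a,b,r,len(P)
    t=near(c[0],.03,.110,.125); print('cap',circ(t),np.median(t[:,2]),t[:,:2].mean(0))
    sh=near(c[0],.12,.085,.115); sh=sh[np.hypot(*(sh[:,:2]-c[0]).T)>.035]; print('shank',sh.mean(0),sh[:,2].max(),np.hypot(*(sh[:,:2]-c[0]).T).max())
    vx,vy,x0,y0=cv2.fitLine(sh[:,:2].astype(np.float32),cv2.DIST_HUBER,0,.01,.01).ravel(); print('yaw line',np.degrees(np.arctan2(vy,vx)),'pt',x0,y0)
    e=near(c[1],.035,.122,.14); print('eye',circ(e),np.median(e[:,2]),e[:,:2].mean(0))
    w=m&(Z>.055)&(Z<.07)&(np.abs(Y-(c[0,1]+c[2,1])/2)<.14); print('block',cv2.minAreaRect(W[w][:,:2].astype(np.float32)),np.median(W[w][:,2]))
E
python3 m.py
```

```text
top0 tie [0.49714166 0.26735387 0.11766065]
top0 eye [ 0.50783446 -0.21071126  0.09996249]
top0 ball [0.49989117 0.13075605 0.11388339]
cap (0.49968385696411133, 0.2727090120315552, 0.02265019714832306, 537) 0.11450090055959525 [0.49937092 0.27246856]
shank [0.54365643 0.22436924 0.10311142] 0.11146830221114963 0.11978090344802271
yaw line 58.01833 pt 0.5436564 0.22436924
eye (0.5069586038589478, -0.2054068148136139, 0.0274208877235651, 777) 0.12942269477752436 [ 0.50658483 -0.20553958]
block ((0.5015031695365906, 0.20434828102588654), (0.10072552412748337, 0.24241550266742706), 1.9118213653564453) 0.06573009685976273
scene0 tie [0.50543374 0.27191063 0.11527002]
scene0 eye [ 0.49880221 -0.20781216  0.11231668]
scene0 ball [0.51852409 0.13659781 0.10962724]
cap (0.5001650452613831, 0.2751888334751129, 0.0216358695179224, 310) 0.11455459686273631 [0.50227981 0.27476069]
shank [0.55742246 0.23582256 0.10225758] 0.10809671846779983 0.11983176651553576
yaw line 54.595882 pt 0.55742246 0.23582256
eye (0.5062123537063599, -0.2041977494955063, 0.028165729716420174, 435) 0.12915035778225903 [ 0.50752701 -0.20385802]
block ((0.5014951825141907, 0.20614013075828552), (0.10639048367738724, 0.24008090794086456), 1.7930582761764526) 0.06575664400117148
```

```bash
cat >> h.py <<'E'
from scipy.spatial.transform import Rotation as Ro
def plan(*targets):
    s=manip.sense(); R=Ro.from_quat(s['tool_rot']).as_matrix(); 
    x=R[:,0]; print('t',s['t'],'tcp',s['tcp_pos'].round(4),'yaw',np.degrees(np.arctan2(x[1],x[0])).round(2),'zaxis',R[:,2].round(4),'F',s['force'].round(1),'gap',round(float(s['finger_gap']),3),'q',s['q'].round(2))
    for T in targets: print(T,'-> dp cm',(R.T@(np.array(T)-s['tcp_pos'])*100).round(2))
E
python3 - <<'E'
from h import *
for tag in ['top0','scene0']:
    W=cloud(dict(np.load(f'pics/{tag}.npz'))); X,Y,Z=W[...,0],W[...,1],W[...,2]
    c=np.array([.4995,.2735]); r=np.hypot(X-c[0],Y-c[1])
    q=(Z>.094)&(Z<.113)&(X>c[0]+.035)&(r<.11)&(Y>.2)
    P=W[q]; l=cv2.fitLine(P[:,:2].astype(np.float32),cv2.DIST_HUBER,0,.001,.001).ravel()
    d=l[:2]*np.sign(l[0]); print(tag,np.degrees(np.arctan2(d[1],d[0])),l[2:],'offset of c',np.cross(d,c-l[2:]),'rmax',r[q].max(),P[:,2].max(), 'ctr-yaw',np.degrees(np.arctan2(*(P[:,:2].mean(0)-c)[::-1])))
    q=(Z>.112)&(Z<.12)&(r<.03); print(cv2.minEnclosingCircle(W[q][:,:2].astype(np.float32)),W[q].mean(0))
plan((.48,-.30,.22),(.4995,.2735,.22))
E
```

```text
top0 -12.980915 [0.56539935 0.25412485] offset of c 0.004077277728153554 rmax 0.09986768693903496 0.10855838176402234 ctr-yaw -16.16108248338527
((0.49968385696411133, 0.2727090120315552), 0.02265019714832306) [0.49950595 0.27274222 0.11479138]
scene0 -15.745655 [0.5680175 0.2582014] offset of c -0.0038688753692866194 rmax 0.10161711352001548 0.10809671846779983 ctr-yaw -12.586571528502633
((0.5001650452613831, 0.2751888334751129), 0.0216358695179224) [0.50124141 0.27489804 0.11479617]
t 0.1 tcp [ 0.1647 -0.6022  0.2183] yaw 15.29 zaxis [-2.e-04  2.e-03 -1.e+00] F [0.7 0.3 1. ] gap 1.0 q [-1.48  0.53  1.43 -0.    1.18 -0.18]
(0.48, -0.3, 0.22) -> dp cm [ 38.38 -20.84  -0.11]
(0.4995, 0.2735, 0.22) -> dp cm [ 55.38 -75.65  -0.  ]<stdin>:7: DeprecationWarning: Arrays of 2-dimensional vectors are deprecated. Use arrays of 3-dimensional vectors instead. (deprecated in NumPy 2.0)
```

```bash
python3 -m creep '{"claw":[8.5,8.5,8.5,8.5,8.5,8.5,8.5,8.5,8.5,8.5,8.5,8.5],"dp":[[38.4,-20.8,0],[38.4,-20.8,0],[38.4,-20.8,0],[38.4,-20.8,0],[38.4,-20.8,0],[38.4,-20.8,0],[38.4,-20.8,0],[38.4,-20.8,0],[38.4,-20.8,0],[38.4,-20.8,0],[38.4,-20.8,0],[38.4,-20.8,0]],"roll":[0.1,0.2,0.3,0.4,0.517,0.517,0.517,0.517,0.517,0.517,0.517,0.517]}' 40; python3 -c "
from h import *
plan((.4998,.2738,.2))"
```

```text
t: 1.3
tcp_pos: [0.4797, -0.3016, 0.2189]
tool_rot: [0.992, -0.125, -0.0, 0.0]
force: [-0.3, 0.1, 0.6]
finger_gap: 0.994
t 1.3 tcp [ 0.4797 -0.3016  0.2189] yaw -14.38 zaxis [-8.e-04  1.e-04 -1.e+00] F [-0.3  0.1  0.6] gap 0.994 q [-0.76  0.45  1.58 -0.    1.11  1.06]
(0.4998, 0.2738, 0.2) -> dp cm [-12.34 -56.23   1.9 ]
```

```bash
python3 -m creep '{"claw":[8.5,8.5,8.5,8.5,8.5,8.5,8.5,8.5,8.5,8.5,8.5,8.5],"dp":[[-12.3,-56.2,1.9],[-12.3,-56.2,1.9],[-12.3,-56.2,1.9],[-12.3,-56.2,1.9],[-12.3,-56.2,1.9],[-12.3,-56.2,1.9],[-12.3,-56.2,1.9],[-12.3,-56.2,1.9],[-12.3,-56.2,1.9],[-12.3,-56.2,1.9],[-12.3,-56.2,1.9],[-12.3,-56.2,1.9]],"roll":[0,0,0,0,0,0,0,0,0,0,0,0]}'; python3 -c "
from h import *
plan((.4998,.2738,.2))"
```

```text
t: 2.5
tcp_pos: [0.5008, 0.276, 0.2001]
tool_rot: [0.992, -0.125, 0.0, -0.0]
force: [0.2, 0.1, -0.2]
finger_gap: 0.997
t 2.5 tcp [0.5008 0.276  0.2001] yaw -14.33 zaxis [ 6.e-04  9.e-04 -1.e+00] F [ 0.2  0.1 -0.2] gap 0.997 q [0.31 0.48 1.59 0.   1.07 2.13]
(0.4998, 0.2738, 0.2) -> dp cm [-0.04  0.23  0.01]
```

```bash
python3 - <<'E'
from h import *
s=snap('wrist','w1'); W=cloud(s); X,Y,Z=W[...,0],W[...,1],W[...,2]
plan((.4998,.2738,.098))
c=np.array([.4998,.2738]); r=np.hypot(X-c[0],Y-c[1])
q=(Z>.110)&(Z<.12)&(r<.03); print(cv2.minEnclosingCircle(W[q][:,:2].astype(np.float32)),W[q].mean(0),q.sum())
q=(Z>.092)&(Z<.112)&(r>.035)&(r<.11)&(Y>.2)&(X>.53); P=W[q]; print(len(P))
if len(P): print(cv2.fitLine(P[:,:2].astype(np.float32),cv2.DIST_HUBER,0,.001,.001).ravel())
E
```

```text
t 2.55 tcp [0.5011 0.2785 0.2001] yaw -14.26 zaxis [ 0.0015  0.0034 -1.    ] F [1.6 2.3 0.4] gap 0.999 q [0.31 0.48 1.59 0.   1.07 2.13]
(0.4998, 0.2738, 0.098) -> dp cm [-0.02  0.52 10.21]
((0.49941062927246094, 0.27538806200027466), 0.022539209574460983) [0.50013545 0.27525124 0.1137349 ] 2467
2261
[ 0.9676903  -0.2521418   0.5651286   0.25822845]
```

View pics/w1.png

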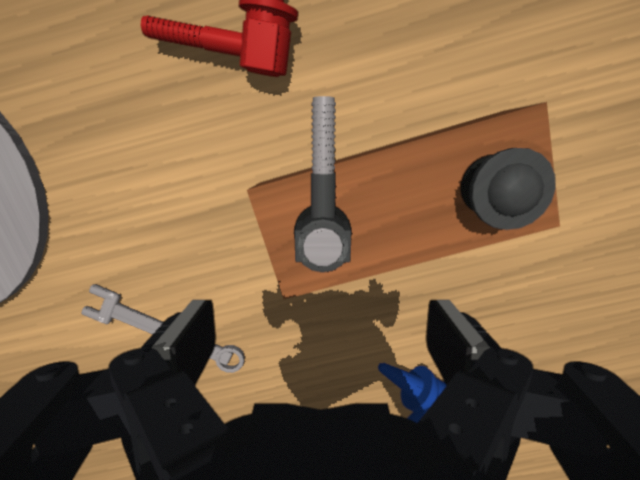

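The wrist view shows the tie rod end's cap at (323,246), with the shank pointing straight up the picture, so the jaws are aligned with the flats. The ball joint is off to the side at (515,188).

```bash
python3 -m creep '{"claw":[8.5,8.5,8.5],"dp":[[0,0,1],[0,0,2],[0,0,2]],"roll":[0,0,0]}'; python3 -c "
from h import *
plan((.4998,.2746,.096))"
```

```text
t: 2.85
tcp_pos: [0.4991, 0.2715, 0.1781]
tool_rot: [0.992, -0.126, -0.002, 0.001]
force: [-1.2, -0.4, -0.3]
finger_gap: 0.996
t 2.85 tcp [0.4991 0.2715 0.1781] yaw -14.49 zaxis [-0.0048 -0.0019 -1.    ] F [-1.2 -0.4 -0.3] gap 0.996 q [ 0.3   0.51  1.62 -0.    1.03  2.13]
(0.4998, 0.2746, 0.096) -> dp cm [ 0.02 -0.34  8.2 ]
```

```bash
python3 -m creep '{"claw":[8.5,8.5,8.5,8.5,8.5,8.5],"dp":[[0,0,1],[0,0,2],[0,0,2.6],[0,0,3],[0,0,3],[0,0,3]],"roll":[0,0,0,0,0,0]}'; python3 -c "
from h import *
plan((.4998,.2746,.096))
W=cloud(snap('wrist','w2'))
plan((.4998,.2746,.096))"
```

```text
t: 3.45
tcp_pos: [0.5005, 0.2741, 0.1503]
tool_rot: [0.992, -0.125, 0.0, -0.0]
force: [0.0, 0.5, 0.1]
finger_gap: 0.995
t 3.45 tcp [0.5005 0.2741 0.1503] yaw -14.33 zaxis [ 3.e-04  1.e-04 -1.e+00] F [0.  0.5 0.1] gap 0.995 q [ 0.31  0.54  1.64 -0.    0.96  2.13]
(0.4998, 0.2746, 0.096) -> dp cm [-0.08 -0.03  5.43]
t 3.5 tcp [0.5006 0.2741 0.1505] yaw -14.33 zaxis [ 7.e-04  2.e-04 -1.e+00] F [-1.1  0.1 -0.2] gap 0.995 q [ 0.31  0.54  1.64 -0.    0.96  2.13]
(0.4998, 0.2746, 0.096) -> dp cm [-0.09 -0.02  5.45]
```

```bash
python3 -m creep '{"claw":[8.5,8.5,8.5,8.5,8.5,3.5,3.5,3.5,3.5,3.5,3.5,3.5],"dp":[[-0.1,0,1.5],[-0.1,0,3],[-0.1,0,4.4],[-0.1,0,5.4],[-0.1,0,5.4],[-0.1,0,5.4],[-0.1,0,5.4],[-0.1,0,5.4],[-0.1,0,5.4],[-0.1,0,5.4],[-0.1,0,5.4],[-0.1,0,5.4]],"roll":[0,0,0,0,0,0,0,0,0,0,0,0]}' 50; python3 -c "
from h import *
plan((.4998,.2746,.25))"
```

```text
t: 4.7
tcp_pos: [0.5, 0.2745, 0.0973]
tool_rot: [0.992, -0.125, 0.001, -0.0]
force: [-1.1, 0.9, 6.9]
finger_gap: 0.441
t 4.7 tcp [0.5    0.2745 0.0973] yaw -14.33 zaxis [ 1.8e-03  7.0e-04 -1.0e+00] F [-1.1  0.9  6.9] gap 0.441 q [0.31 0.62 1.68 0.   0.84 2.13]
(0.4998, 0.2746, 0.25) -> dp cm [  0.    -0.02 -15.27]
```

```bash
python3 -m creep '{"claw":[3.5,3.5,3.5,3.5,3.5,3.5,3.5,3.5,3.5,3.5],"dp":[[0,0,0],[0,0,-1],[0,0,-2.5],[0,0,-4],[0,0,-6],[0,0,-8],[0,0,-11],[0,0,-13],[0,0,-14.4],[0,0,-14.4]],"roll":[0,0,0,0,0,0,0,0,0,0]}' 60; python3 -c "
from h import *
plan((.5066,-.2048,.24))
snap('scene','s2');snap('wrist','w3')"
```

```text
t: 5.7
tcp_pos: [0.5004, 0.2746, 0.2425]
tool_rot: [0.992, -0.125, 0.002, -0.001]
force: [0.2, -0.6, -1.2]
finger_gap: 0.434
t 5.7 tcp [0.5004 0.2746 0.2425] yaw -14.33 zaxis [ 0.0044  0.0013 -1.    ] F [ 0.2 -0.6 -1.2] gap 0.434 q [ 0.31  0.43  1.55 -0.    1.16  2.13]
(0.5066, -0.2048, 0.24) -> dp cm [12.46 46.29  0.19]
```

View pics/s2.png

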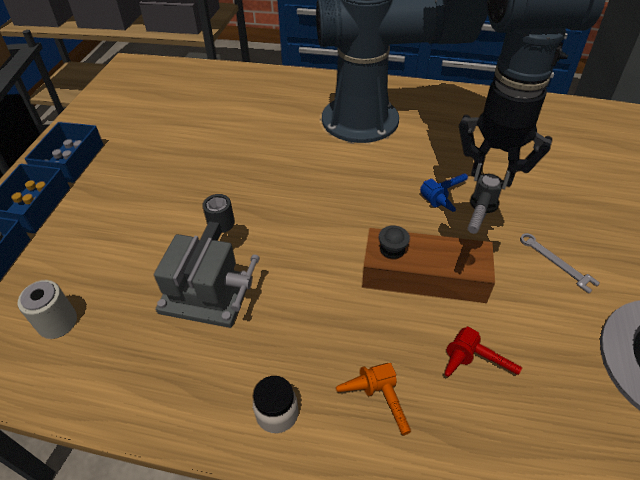

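View pics/w3.png

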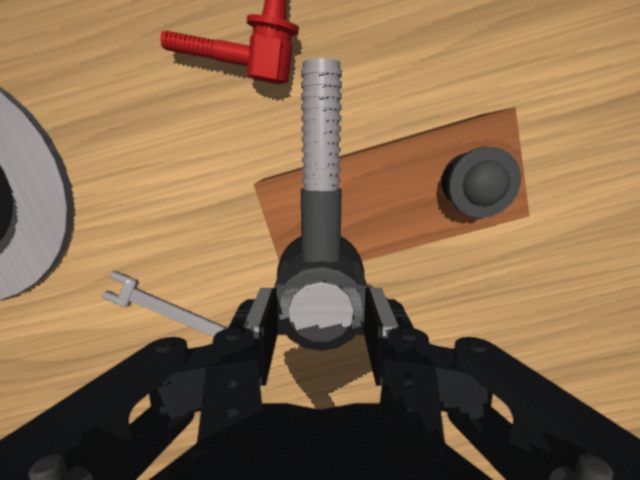

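The part is held by its flats, with the cap at (322,306) in the wrist view and the shank straight ahead. The ball joint is untouched. Next I'll measure the tilt and offset of the part in the grip.

```bash
cat > tilt.py <<'E'
from h import *
import sys
tag=sys.argv[1]
s=manip.sense(); R=Ro.from_quat(s['tool_rot']).as_matrix(); 
W=cloud(dict(np.load(f'pics/{tag}.npz'))); T=(W-s['tcp_pos'])@R  # tool coords
x,y,z=T[...,0],T[...,1],T[...,2]
q=(np.abs(y)<.013)&(x<.016)&(x>-.016)&(z>-.03)&(z<-.012); P=T[q]
print('cap n',len(P),'min/max x',P[:,0].min(),P[:,0].max(),'y',P[:,1].min(),P[:,1].max(),'z med',np.median(P[:,2]))
A=np.c_[P[:,:2],np.ones(len(P))]; c=np.linalg.lstsq(A,P[:,2],rcond=None)[0]; print('cap slope deg x,y',np.degrees(c[:2]))
q=(np.abs(y)<.003)&(x>.03)&(x<.11)&(z>-.04)&(z<.03); P=T[q]
for a in np.arange(.03,.11,.01):
    m=(P[:,0]>=a)&(P[:,0]<a+.01)
    if m.any(): print('shank',round(a,3),np.round(np.median(P[m,2]),4),m.sum())
E
python3 tilt.py w3
```

```text
cap n 4190 min/max x -0.015983489839267305 0.015998842125325496 y -0.012995198755317143 0.012999360938808751 z med -0.018160992505878878
cap slope deg x,y [1.42624098 1.07607755]
shank 0.03 -0.0083 319
shank 0.04 -0.0081 342
shank 0.05 -0.007 348
shank 0.06 -0.0069 386
shank 0.07 -0.0069 391
shank 0.08 -0.0069 412
shank 0.09 -0.0069 416
```

```bash
python3 - <<'E'
from h import *
s=manip.sense(); R=Ro.from_quat(s['tool_rot']).as_matrix()
d=dict(np.load('pics/w3.npz')); T=(cloud(d)-s['tcp_pos'])@R; x,y,z=T[...,0],T[...,1],T[...,2]
g=d['image'].mean(2); q=(g>120)&(np.hypot(x,y)<.025)&(z<-.012)&(z>-.025)
P=T[q]; print(len(P),P[:,:2].min(0),P[:,:2].max(0),cv2.minEnclosingCircle(P[:,:2].astype(np.float32)))
E
python3 -m creep '{"claw":[3.5,3.5,3.5,3.5,3.5,3.5,3.5,3.5,3.5,3.5,3.5,3.5],"dp":[[0.7,2.5,0.2],[1.6,6,0.2],[2.8,10.5,0.2],[4,15,0.2],[5.2,19.5,0.2],[6.5,24,0.2],[7.7,28.5,0.2],[8.9,33,0.2],[10.1,37.5,0.2],[11.1,41.5,0.2],[11.9,44.5,0.2],[12.5,46.3,0.2]],"roll":[0,0,0,0,0,0,0,0,0,0,0,0]}'; python3 -m creep '{"claw":[3.5,3.5,3.5,3.5],"dp":[[0,0,0],[0,0,0],[0,0,0],[0,0,0]],"roll":[0,0,0,0]}'; python3 -c "
from h import *
snap('wrist','w4')
snap('top','t4')
plan((.5066,-.2048,.185))"; python3 tilt.py w4
```

```text
2362 [-0.00794022 -0.01459634] [0.01382947 0.01253664] ((5.594969479716383e-05, -0.0008631065138615668), 0.013887849636375904)
t: 7.0
tcp_pos: [0.5049, -0.2075, 0.2367]
tool_rot: [0.992, -0.126, -0.001, -0.0]
force: [-0.4, 0.7, -1.6]
finger_gap: 0.442
t: 7.4
tcp_pos: [0.5057, -0.2037, 0.2381]
tool_rot: [0.992, -0.124, -0.0, -0.0]
force: [-0.6, -0.5, -1.3]
finger_gap: 0.437
t 7.5 tcp [ 0.5059 -0.2041  0.2383] yaw -14.24 zaxis [-2.e-04  2.e-04 -1.e+00] F [ 0.5  0.1 -1.3] gap 0.437 q [-0.59  0.4   1.61  0.    1.13  1.23]
(0.5066, -0.2048, 0.185) -> dp cm [0.09 0.05 5.33]
cap n 4193 min/max x -0.01599571025401106 0.015989978851194915 y -0.012966706079132286 0.012993898044831092 z med -0.016904708526080937
cap slope deg x,y [2.19524557 1.01264793]
shank 0.03 -0.0069 321
shank 0.04 -0.0067 346
shank 0.05 -0.0056 344
shank 0.06 -0.0056 390
shank 0.07 -0.0054 400
shank 0.08 -0.0055 417
shank 0.09 -0.0055 371
```

View pics/w4.png

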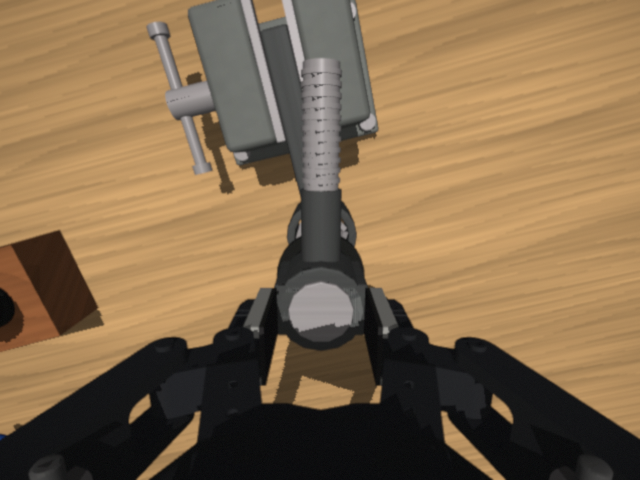

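The wrist view shows the part still held square, with the eye partly hidden behind the shank at about (322,220). The cap is centred on the TCP to about 1 mm. I'll lower it slowly.

```bash
python3 -m creep '{"claw":[3.5,3.5,3.5,3.5,3.5,3.5,3.5,3.5],"dp":[[0.1,0.05,1],[0.1,0.05,2],[0.1,0.05,3],[0.1,0.05,4],[0.1,0.05,4.8],[0.1,0.05,5.3],[0.1,0.05,5.5],[0.1,0.05,5.5]],"roll":[0,0,0,0,0,0,0,0]}'; python3 -c "
from h import *
plan((.5066,-.2048,.175))"
```

```text
t: 8.3
tcp_pos: [0.5067, -0.2059, 0.183]
tool_rot: [0.992, -0.125, -0.0, -0.0]
force: [-0.3, 0.1, -2.4]
finger_gap: 0.437
t 8.3 tcp [ 0.5067 -0.2059  0.183 ] yaw -14.34 zaxis [-2.e-04  5.e-04 -1.e+00] F [-0.3  0.1 -2.4] gap 0.437 q [-0.59  0.47  1.67  0.    1.    1.23]
(0.5066, -0.2048, 0.175) -> dp cm [-0.04 -0.1   0.8 ]
```

```bash
python3 -m creep '{"claw":[3.5,3.5,3.5,3.5],"dp":[[0,0,0.3],[0,0,0.5],[0,0,0.6],[0,0,0.6]],"roll":[0,0,0,0]}'; python3 -c "
from h import *
plan((.5066,-.2048,.175))"
```

```text
t: 8.7
tcp_pos: [0.5068, -0.2057, 0.1773]
tool_rot: [0.992, -0.125, 0.0, -0.0]
force: [1.0, 2.4, -0.5]
finger_gap: 0.435
t 8.7 tcp [ 0.5068 -0.2057  0.1773] yaw -14.34 zaxis [ 3.e-04  6.e-04 -1.e+00] F [ 1.   2.4 -0.5] gap 0.435 q [-0.59  0.48  1.67  0.    0.99  1.23]
(0.5066, -0.2048, 0.175) -> dp cm [-0.04 -0.08  0.23]
```

```bash
python3 -m creep '{"claw":[3.5,3.5,3.5,3.5],"dp":[[0.05,-0.1,0.1],[0.05,-0.1,0.2],[0.05,-0.1,0.3],[0.05,-0.1,0.3]],"roll":[0,0,0,0]}'; python3 -c "
from h import *
plan((.5066,-.2048,.175))"
```

```text
t: 9.1
tcp_pos: [0.5076, -0.2054, 0.1745]
tool_rot: [0.992, -0.125, 0.0, 0.0]
force: [0.2, 2.4, 2.0]
finger_gap: 0.437
t 9.1 tcp [ 0.5076 -0.2054  0.1745] yaw -14.33 zaxis [ 4.e-04 -4.e-04 -1.e+00] F [0.2 2.4 2. ] gap 0.437 q [-0.59  0.48  1.67 -0.    0.98  1.23]
(0.5066, -0.2048, 0.175) -> dp cm [-0.11 -0.03 -0.05]
```

```bash
python3 -m creep '{"claw":[3.5,3.5,5,6,7,8,8,8],"dp":[[0,-0.1,0],[0,-0.1,0],[0,-0.1,0],[0,-0.1,0],[0,-0.1,0],[0,-0.1,0],[0,-0.1,0],[0,-0.1,0]],"roll":[0,0,0,0,0,0,0,0]}'; python3 -c "
from h import *
snap('wrist','w5');snap('scene','s5')
plan((.5066,-.2048,.26))"; python3 tilt.py w5
```

```text
t: 9.9
tcp_pos: [0.5077, -0.2042, 0.1742]
tool_rot: [0.992, -0.125, 0.0, 0.0]
force: [-1.1, -0.1, 0.5]
finger_gap: 0.939
t 10.0 tcp [ 0.5077 -0.2042  0.1742] yaw -14.33 zaxis [ 0. -0. -1.] F [-0.1 -0.3  0.4] gap 0.938 q [-0.59  0.48  1.68 -0.    0.98  1.23]
(0.5066, -0.2048, 0.26) -> dp cm [-0.09  0.08 -8.58]
cap n 4245 min/max x -0.01599618408434226 0.015994242887902566 y -0.012997428990854504 0.012991899844578984 z med -0.017675623184971265
cap slope deg x,y [ 2.33402558 -0.03569813]
shank 0.03 -0.0077 327
shank 0.04 -0.0074 349
shank 0.05 -0.0064 367
shank 0.06 -0.0064 380
shank 0.07 -0.0062 405
shank 0.08 -0.0062 418
shank 0.09 -0.0062 376
```

View pics/w5.png

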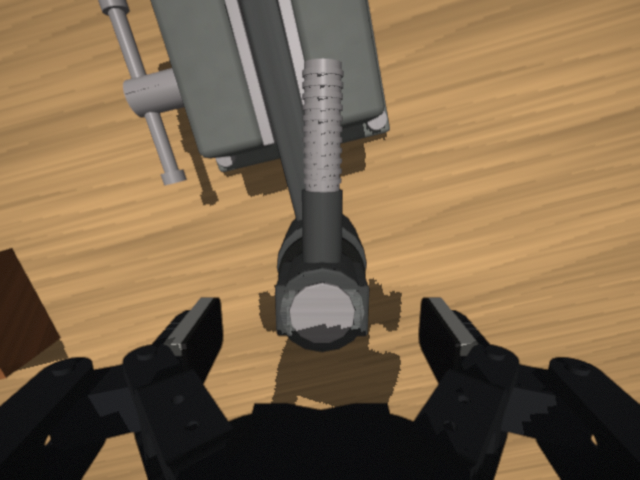

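View pics/s5.png

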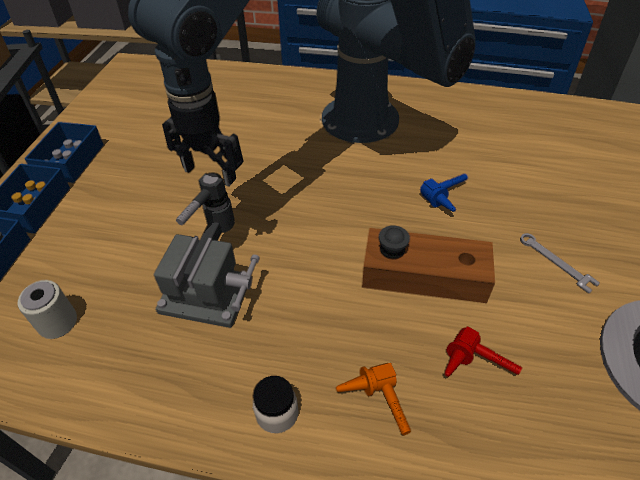

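The part stands upright by itself. Its cap top is at z≈0.192, so the origin is about 12 mm above the eye, within the stated 11–15 mm. In the wrist view the cap is at (323,308). Next I rise, close the fingers and press.

```bash
python3 - <<'E'
from h import *
s=manip.sense(); R=Ro.from_quat(s['tool_rot']).as_matrix()
d=dict(np.load('pics/w5.npz')); T=(cloud(d)-s['tcp_pos'])@R; x,y,z=T[...,0],T[...,1],T[...,2]
g=d['image'].mean(2); q=(g>120)&(np.hypot(x,y)<.025)&(z<-.012)&(z>-.025)
P=T[q]; print(len(P),P[:,:2].min(0),P[:,:2].max(0),cv2.minEnclosingCircle(P[:,:2].astype(np.float32)))
E
python3 -m creep '{"claw":[8.5,8.5,8.5,8.5,0,0,0,0,0,0,0,0],"dp":[[0,0,-1],[0,0,-3],[0,0,-5],[0,0,-6],[0,0,-6],[0,0,-6],[0,0,-6],[0,0,-6],[0,0,-6],[0,0,-6],[0,0,-6],[0,0,-6]],"roll":[0,0,0,0,0,0,0,0,0,0,0,0]}'; python3 -c "
from h import *
snap('wrist','w6')
plan((.5066,-.2048,.215))"
```

```text
2318 [-0.00841938 -0.01351561] [0.01285434 0.0136017 ] ((-0.0009352481574751437, 3.465609916020185e-05), 0.013893648982048035)
t: 11.2
tcp_pos: [0.5077, -0.2042, 0.2341]
tool_rot: [0.992, -0.125, -0.0, -0.0]
force: [0.8, 0.3, 0.2]
finger_gap: 0.002
t 11.25 tcp [ 0.5077 -0.2042  0.2342] yaw -14.33 zaxis [-1.e-04  0.e+00 -1.e+00] F [-0.4 -0.2  0.2] gap 0.0 q [-0.59  0.4   1.61 -0.    1.13  1.23]
(0.5066, -0.2048, 0.215) -> dp cm [-0.09  0.08  1.92]
```

View pics/w6.png

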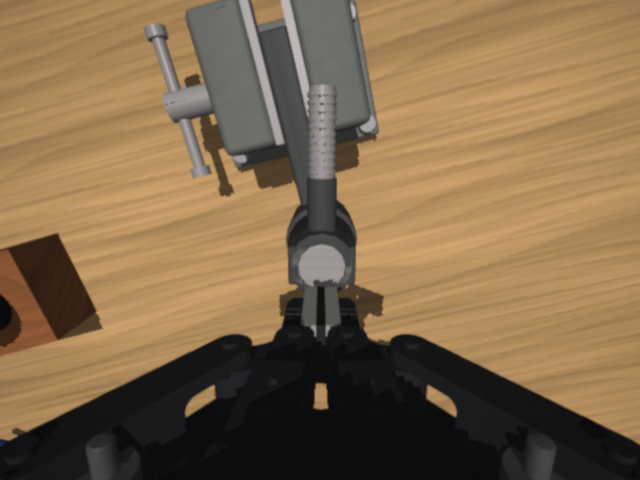

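The part is still upright, with the cap at (322,265) in line with the shut fingers. I'll press down from above and watch the force.

```bash
python3 -m creep '{"claw":[0,0,0,0,0,0],"dp":[[-0.1,0,1],[-0.1,0,1.6],[-0.1,0,2],[-0.1,0,2.3],[-0.1,0,2.5],[-0.1,0,2.5]],"roll":[0,0,0,0,0,0]}'; python3 -m creep '{"claw":[0,0,0,0],"dp":[[0,0,0.1],[0,0,0.2],[0,0,0.3],[0,0,0.3]],"roll":[0,0,0,0]}';  python3 -c "
from h import *
plan((.5066,-.2048,.199))"
```

```text
t: 11.85
tcp_pos: [0.5066, -0.2039, 0.2089]
tool_rot: [0.992, -0.125, -0.0, -0.0]
force: [-0.0, 0.5, -0.6]
finger_gap: -0.002
t: 12.25
tcp_pos: [0.5067, -0.2039, 0.2061]
tool_rot: [0.992, -0.125, -0.0, -0.0]
force: [0.0, -0.0, 0.3]
finger_gap: -0.003
t 12.25 tcp [ 0.5067 -0.2039  0.2061] yaw -14.34 zaxis [-1.e-04  1.e-04 -1.e+00] F [ 0.  -0.   0.3] gap -0.003 q [-0.59  0.44  1.65  0.    1.06  1.23]
(0.5066, -0.2048, 0.199) -> dp cm [0.02 0.08 0.71]
```

```bash
python3 -m creep '{"claw":[0,0,0,0],"dp":[[0,0,0.1],[0,0,0.2],[0,0,0.3],[0,0,0.3]],"roll":[0,0,0,0]}'; python3 -c "
from h import *
W=cloud(snap('wrist','w7'));snap('scene','s7')
r=np.hypot(W[...,0]-.507,W[...,1]+.204); P=W[(r<.014)&(W[...,2]<.2)&(W[...,2]>.15)]; print(len(P),np.percentile(P[:,2],[10,50,90]))
plan((.5066,-.2048,.199))"
```

```text
t: 12.65
tcp_pos: [0.5066, -0.2039, 0.203]
tool_rot: [0.992, -0.125, -0.0, -0.0]
force: [0.1, -0.5, 0.5]
finger_gap: 0.006
1552 [0.19091947 0.19211001 0.19298205]
t 12.75 tcp [ 0.5067 -0.204   0.2032] yaw -14.34 zaxis [-1.e-04  1.e-04 -1.e+00] F [-0.4  0.   0.2] gap 0.002 q [-0.59  0.44  1.65  0.    1.05  1.23]
(0.5066, -0.2048, 0.199) -> dp cm [0.01 0.08 0.42]
```

View pics/w7.png

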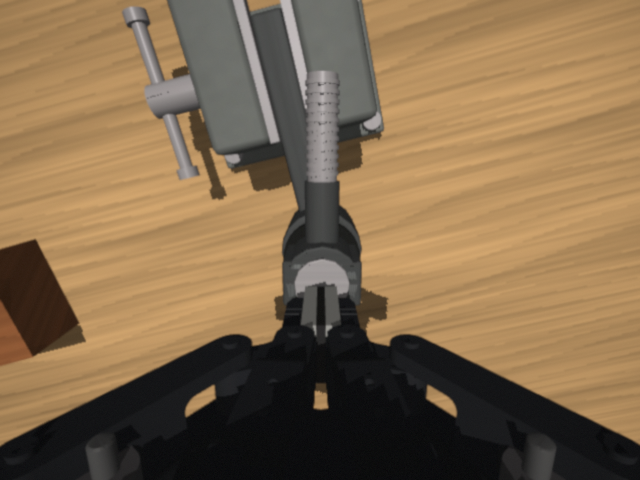

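The cap (320,275) is still at z≈0.192 with the tips just above it. The fingertips are shorter than I assumed, so I'll keep going down.

```bash
for i in 1; do python3 -m creep '{"claw":[0,0,0,0,0],"dp":[[0,0,0.1],[0,0,0.2],[0,0,0.3],[0,0,0.4],[0,0,0.4]],"roll":[0,0,0,0,0]}'; done
```

```text
t: 13.25
tcp_pos: [0.5066, -0.2039, 0.199]
tool_rot: [0.992, -0.125, -0.0, -0.0]
force: [-0.1, -0.7, 0.6]
finger_gap: 0.001
```

```bash
python3 -m creep '{"claw":[0,0,0,0,0],"dp":[[0,0,0.1],[0,0,0.2],[0,0,0.3],[0,0,0.4],[0,0,0.4]],"roll":[0,0,0,0,0]}';python3 -c "
from h import *
W=cloud(snap('wrist','w8'));snap('scene','s8')
r=np.hypot(W[...,0]-.507,W[...,1]+.204); P=W[(r<.014)&(W[...,2]<.2)&(W[...,2]>.15)]; print(len(P),np.percentile(P[:,2],[10,50,90]))
plan()
s=cv2.imread('pics/s8.png')[130:330,120:320]; cv2.imwrite('pics/s8c.png',cv2.resize(s,None,fx=3,fy=3,interpolation=cv2.INTER_CUBIC))"
```

```text
t: 13.75
tcp_pos: [0.5066, -0.2039, 0.195]
tool_rot: [0.992, -0.125, -0.0, -0.0]
force: [0.5, -0.0, 0.8]
finger_gap: 0.001
1358 [0.19084735 0.19207092 0.19289445]
t 13.85 tcp [ 0.5067 -0.204   0.1952] yaw -14.33 zaxis [-0.  0. -1.] F [-0.8 -0.  -1. ] gap 0.0 q [-0.59  0.45  1.66 -0.    1.03  1.23]
```

View pics/s8c.png

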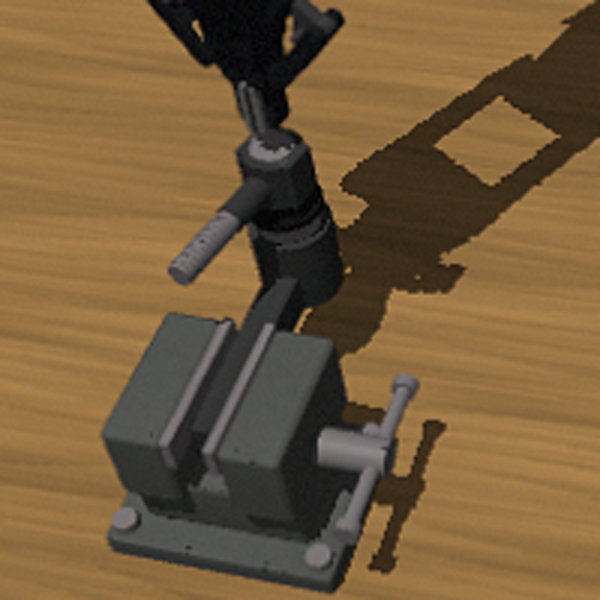

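View pics/w8.png

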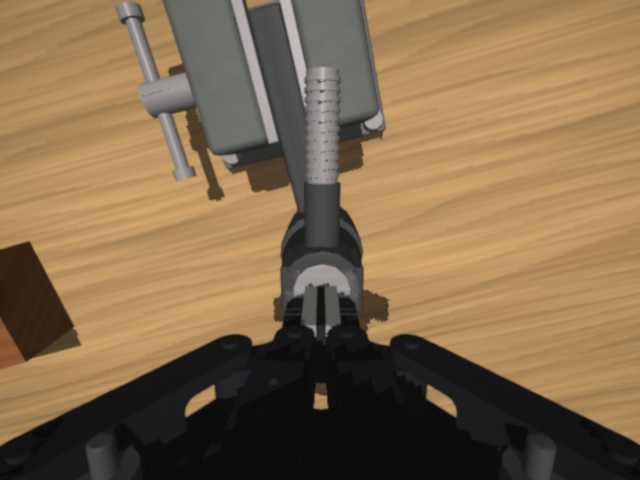

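```bash
python3 - <<'E'
from h import *
s=manip.sense(); R=Ro.from_quat(s['tool_rot']).as_matrix()
for t in ['w8','s8']:
    d=dict(np.load(f'pics/{t}.npz')); T=(cloud(d)-s['tcp_pos'])@R; x,y,z=T[...,0],T[...,1],T[...,2]
    q=(np.abs(y)<.014)&(np.abs(x)<.04)&(z<.01)&(z>-.06)
    for a in np.arange(-.06,.01,.005):
        m=q&(z>=a)&(z<a+.005)
        if m.sum()>3: print(t,round(a,3),m.sum(),'x',np.percentile(x[m],[2,50,98]).round(4),'y',np.percentile(y[m],[2,98]).round(4))
E
```

```text
w8 -0.06 1225 x [-0.0085  0.0114  0.0134] y [-0.0132  0.0125]
w8 -0.055 326 x [-0.0083  0.0114  0.013 ] y [-0.0132  0.0122]
w8 -0.05 844 x [-0.0108  0.0061  0.011 ] y [-0.0063  0.0052]
w8 -0.045 334 x [0.0062 0.0104 0.011 ] y [-0.0135  0.0124]
w8 -0.04 466 x [0.006  0.007  0.0109] y [-0.0136  0.0125]
w8 -0.035 413 x [0.006  0.0071 0.011 ] y [-0.0135  0.0126]
w8 -0.03 368 x [0.006  0.0072 0.0109] y [-0.0134  0.0125]
w8 -0.025 318 x [0.006  0.0099 0.0109] y [-0.0133  0.012 ]
w8 -0.02 162 x [0.006  0.0103 0.0109] y [-0.0117  0.0104]
w8 -0.0 1612 x [-0.0022  0.0075  0.0173] y [-0.0131  0.0131]
w8 0.005 668 x [0.004  0.0151 0.0194] y [-0.0136  0.0137]
s8 -0.06 30 x [0.0062 0.0108 0.0141] y [-0.013   0.0125]
s8 -0.055 21 x [0.0051 0.0096 0.0125] y [-0.0134  0.0111]
s8 -0.05 28 x [0.0017 0.0077 0.0104] y [-0.0129  0.0088]
s8 -0.045 34 x [-0.0046  0.0069  0.0105] y [-0.0132  0.0117]
s8 -0.04 34 x [-0.0051  0.0068  0.0107] y [-0.0135  0.0088]
s8 -0.035 37 x [-0.0066  0.0062  0.0112] y [-0.0135  0.0124]
s8 -0.03 36 x [-0.0065  0.0061  0.0112] y [-0.0136  0.0115]
s8 -0.025 31 x [-0.0031  0.0075  0.0111] y [-0.0129  0.0122]
s8 -0.02 13 x [0.0041 0.0088 0.0108] y [-0.0061  0.0065]
s8 -0.005 7 x [-0.0108 -0.003   0.0123] y [-0.0084  0.0028]
s8 -0.0 177 x [-0.0182  0.0025  0.018 ] y [-0.0132  0.0122]
s8 0.005 45 x [-0.0145  0.0171  0.028 ] y [-0.0138  0.0121]
```

```bash
python3 - <<'E'
from h import *
# approximate tcp at each snapshot
tc={'w3':(.5004,.2746,.2425),'s2':(.5004,.2746,.2425),'w5':(.5077,-.2042,.1742),'s5':(.5077,-.2042,.1742),'w6':(.5077,-.2042,.2342)}
R=Ro.from_quat(manip.sense()['tool_rot']).as_matrix()
for t,p in tc.items():
    d=dict(np.load(f'pics/{t}.npz')); T=(cloud(d)-np.array(p))@R; x,y,z=T[...,0],T[...,1],T[...,2]
    q=(np.abs(y)<.06)&((np.abs(y)>.0205) if t!='w6' else True)&(np.abs(x)<.02)&(z<.03)&(z>-.04)
    for a in np.arange(-.04,.03,.005):
        m=q&(z>=a)&(z<a+.005)
        if m.sum()>3: print(t,round(a,3),m.sum(),'x',np.percentile(x[m],[2,98]).round(4),'y',np.percentile(y[m],[2,98]).round(4))
E
```

```text
w3 -0.04 356 x [0.0054 0.0103] y [-0.0317  0.0317]
w3 -0.035 322 x [0.0052 0.0103] y [-0.0317  0.0319]
w3 -0.03 279 x [0.0053 0.0102] y [-0.0317  0.0318]
w3 -0.025 256 x [0.0054 0.0103] y [-0.0316  0.0317]
w3 -0.02 128 x [0.0054 0.0102] y [-0.0297  0.0299]
w3 0.025 85 x [-0.0012  0.0095] y [-0.0236  0.0237]
s2 -0.04 37 x [0.0047 0.0124] y [-0.0306  0.0316]
s2 -0.035 42 x [0.0049 0.0126] y [-0.0315  0.0323]
s2 -0.03 36 x [0.0047 0.012 ] y [-0.0313  0.0316]
s2 -0.025 33 x [0.0049 0.0123] y [-0.0306  0.0308]
s2 -0.02 8 x [0.0083 0.0114] y [-0.0237  0.0237]
s2 0.02 6 x [-0.0031  0.0059] y [-0.0239  0.0226]
s2 0.025 34 x [-0.011   0.0117] y [-0.0242  0.024 ]
w5 -0.04 861 x [-0.0103  0.0111] y [-0.0535  0.0522]
w5 -0.035 751 x [-0.0104  0.011 ] y [-0.0525  0.0512]
w5 -0.03 481 x [-0.0106  0.0108] y [-0.0463  0.0451]
w5 -0.025 135 x [-0.0091  0.0081] y [-0.0407  0.0398]
w5 0.025 96 x [-0.      0.0101] y [-0.0234  0.0236]
s5 -0.04 60 x [-0.0105  0.011 ] y [-0.0542  0.0517]
s5 -0.035 46 x [-0.0117  0.011 ] y [-0.0524  0.0472]
s5 -0.03 30 x [-0.0091  0.0102] y [-0.0472  0.046 ]
s5 0.025 20 x [-0.0109  0.0078] y [-0.0244 -0.0206]
w6 -0.04 468 x [0.0061 0.011 ] y [-0.0135  0.0125]
w6 -0.035 405 x [0.006 0.011] y [-0.0136  0.0126]
w6 -0.03 382 x [0.0061 0.011 ] y [-0.0135  0.0127]
w6 -0.025 320 x [0.0061 0.011 ] y [-0.0131  0.012 ]
w6 -0.02 150 x [0.0061 0.011 ] y [-0.0114  0.0108]
```

Depth puts the shut fingertips about 17 mm behind the reported TCP, not 19 mm ahead, and there is no contact force to contradict that. I expect contact near TCP z≈0.175, so I'll continue down guarded.

```bash
python3 -m creep '{"claw":[0,0,0,0,0,0],"dp":[[0,0,0.3],[0,0,0.6],[0,0,0.9],[0,0,1.2],[0,0,1.4],[0,0,1.4]],"roll":[0,0,0,0,0,0]}'; python3 -m creep '{"claw":[0,0,0,0],"dp":[[0,0,0.1],[0,0,0.2],[0,0,0.3],[0,0,0.3]],"roll":[0,0,0,0]}'; python3 -m creep '{"claw":[0,0,0,0],"dp":[[0,0,0.1],[0,0,0.2],[0,0,0.3],[0,0,0.3]],"roll":[0,0,0,0]}'
```

```text
t: 14.45
tcp_pos: [0.5065, -0.2039, 0.1808]
tool_rot: [0.992, -0.125, -0.0, -0.0]
force: [-0.2, 0.4, 0.6]
finger_gap: 0.0
t: 14.85
tcp_pos: [0.507, -0.2042, 0.1787]
tool_rot: [0.992, -0.125, 0.0, 0.0]
force: [0.1, 0.1, 4.2]
finger_gap: -0.0
t: 15.25
tcp_pos: [0.5072, -0.2043, 0.1761]
tool_rot: [0.992, -0.125, 0.001, 0.0]
force: [-1.0, 1.0, 7.6]
finger_gap: 0.006
```

Contact came at TCP z≈0.179 and the force is rising. I'll keep pushing about 12 mm in total.

```bash
python3 -m creep '{"claw":[0,0,0,0,0],"dp":[[0,0,0.1],[0,0,0.2],[0,0,0.3],[0,0,0.4],[0,0,0.4]],"roll":[0,0,0,0,0]}'; python3 -m creep '{"claw":[0,0,0,0,0],"dp":[[0,0,0.1],[0,0,0.2],[0,0,0.3],[0,0,0.4],[0,0,0.4]],"roll":[0,0,0,0,0]}'; python3 -c "
from h import *
W=cloud(snap('wrist','w9'))
r=np.hypot(W[...,0]-.507,W[...,1]+.204); P=W[(r<.014)&(W[...,2]<.193)&(W[...,2]>.15)]; print(len(P),np.percentile(P[:,2],[10,50,90]))
plan()"
```

```text
t: 15.75
tcp_pos: [0.5075, -0.2045, 0.1729]
tool_rot: [0.992, -0.125, 0.001, 0.001]
force: [-0.8, 1.1, 11.0]
finger_gap: 0.005
t: 16.25
tcp_pos: [0.5078, -0.2047, 0.1698]
tool_rot: [0.992, -0.125, 0.002, 0.001]
force: [-2.7, 1.1, 15.8]
finger_gap: -0.004
935 [0.18072474 0.18193502 0.19142148]
t 16.3 tcp [ 0.5078 -0.2047  0.1698] yaw -14.33 zaxis [ 0.0032 -0.0023 -1.    ] F [-1.3  1.  15.3] gap 0.002 q [-0.59  0.49  1.68 -0.    0.97  1.23]
```

```bash
python3 -m creep '{"claw":[0,0,0,0],"dp":[[0,0,0.1],[0,0,0.2],[0,0,0.3],[0,0,0.3]],"roll":[0,0,0,0]}'; python3 -m creep '{"claw":[0,0,0],"dp":[[0,0,0.1],[0,0,0.2],[0,0,0.2]],"roll":[0,0,0]}'
```

```text
t: 16.7
tcp_pos: [0.5079, -0.2048, 0.1681]
tool_rot: [0.992, -0.125, 0.002, 0.001]
force: [-3.8, 2.0, 23.6]
finger_gap: 0.001
t: 17.0
tcp_pos: [0.5078, -0.2047, 0.168]
tool_rot: [0.992, -0.124, 0.002, 0.001]
force: [-7.9, 3.9, 34.6]
finger_gap: -0.0
```

The motion has stopped at 0.168 and the force climbs steeply, so the flange is on the rim. I'll back off and check.

```bash
python3 -m creep '{"claw":[0,0,0,0,0,0,0,0],"dp":[[0,0,-0.6],[0,0,-2],[0,0,-5],[0,0,-9],[0,5,-10],[0,10,-10],[0,14,-10],[0,14,-10]],"roll":[0,0,0,0,0,0,0,0]}'; python3 - <<'E'
from h import *
plan()
for n in ['scene','top']:
    d=snap(n,n+'_end'); W=cloud(d); r=np.hypot(W[...,0]-.507,W[...,1]+.2045)
    P=W[(r<.013)&(W[...,2]>.16)&(W[...,2]<.2)]; print(n,len(P),np.percentile(P[:,2],[10,50,90]))
    A=np.c_[P[:,:2]-P[:,:2].mean(0),np.ones(len(P))]; print('tilt',np.degrees(np.linalg.lstsq(A,P[:,2],rcond=None)[0][:2]))
s=cv2.imread('pics/scene_end.png')[130:330,120:320]; cv2.imwrite('pics/endc.png',cv2.resize(s,None,fx=3,fy=3,interpolation=cv2.INTER_CUBIC))
E
```

```text
t: 17.8
tcp_pos: [0.4709, -0.3449, 0.2617]
tool_rot: [0.992, -0.127, 0.0, 0.001]
force: [-1.0, -0.6, -0.4]
finger_gap: 0.0
t 17.8 tcp [ 0.4709 -0.3449  0.2617] yaw -14.65 zaxis [ 2.0e-04 -2.9e-03 -1.0e+00] F [-1.  -0.6 -0.4] gap 0.0 q [-0.82  0.42  1.49 -0.    1.22  1.  ]
scene 110 [0.17985807 0.18129295 0.18264744]
tilt [-0.42935351 -0.19985899]
top 250 [0.17930815 0.18102813 0.18246263]
tilt [ 0.02931278 -0.14094816]
```

View pics/endc.png

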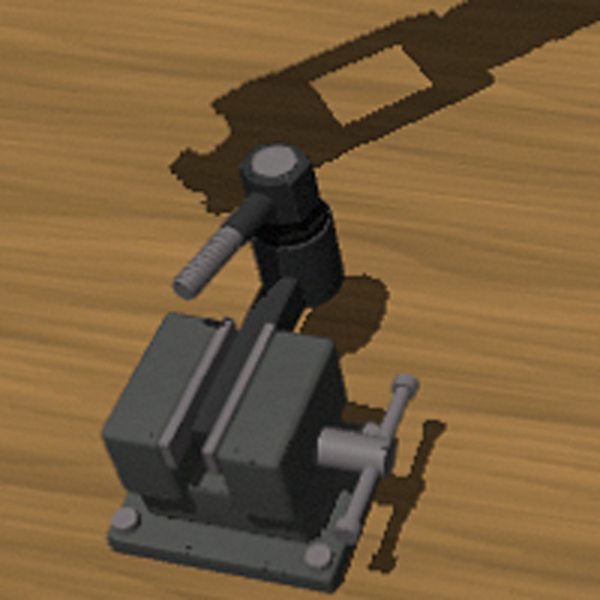

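View pics/scene_end.png

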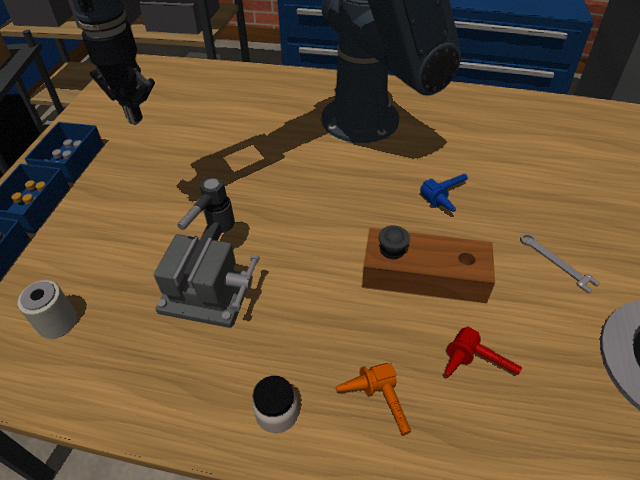

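The close view shows the flange flush on the boss (crop ~(295,215)) and the part upright; the ball joint is still in the block at (394,240). The cap reads 0.181 against a nominal 0.180, so I'll check the camera's height bias before handing in.

```bash
python3 - <<'E'
from h import *
d=dict(np.load('pics/top_end.npz')); W=cloud(d); r=np.hypot(W[...,0]-.507,W[...,1]+.2045)
P=W[(r>.07)&(r<.15)&(W[...,0]<.49)&(W[...,2]<.02)]; print('bench',np.median(P[:,2]))
P=W[(np.abs(W[...,0]-.60)<.05)&(np.abs(W[...,1]+.2)<.06)&(W[...,2]>.108)&(W[...,2]<.122)]; print('vise top (116)',np.median(P[:,2]),len(P))
P=W[(r<.009)&(W[...,2]>.17)]; print('cap core',np.median(P[:,2]),P[:,2].mean())
d=dict(np.load('pics/top0.npz')); W=cloud(d); r=np.hypot(W[...,0]-.507,W[...,1]+.2045)
P=W[(r>.02)&(r<.026)&(W[...,2]>.12)]; print('rim before (130)',np.median(P[:,2]))
E
```

```text
bench 0.0007595789435213004
vise top (116) 0.11548690255472269 2259
cap core 0.18104527382385102 0.18100546698242168
rim before (130) 0.13033057263928216
```

The heights agree to within about 1 mm of camera error. The hard stop (0.1 mm of motion while the force rose 11 N) shows it is seated, so I'm handing in.

```bash
python3 -c "
from h import *
print(manip.sense()['t']); print(workorder.sign_off())"
```

```text
17.9
the job is handed in; nothing more can be done
None
```

I handed in the job at 17.9 s of the allowed 43 s. The tie rod end is standing upright in the steering arm's eye and appears fully seated.

- **What I did:** I took the tie rod end out of the block by its flats and set its stud in the eye. I let go, and it stood about 12 mm above the rim. I then pressed the cap straight down with the shut fingers until it stopped hard, with the force going from about 24 to 35 N for only 0.1 mm of movement. Then I moved the arm clear.
- **Last checks:** The tilt is under 0.5°, and the flange looks flush on the boss. The ball joint is still standing in the block, and the gripper touches nothing.
- **What disagreed:**
  - The cap top reads 0.181 m against a nominal 0.180 m. That is within about 1 mm of camera error, but the last millimetre of seating rests on the hard stop rather than on the images.
  - The shut fingertips were about 17 mm behind the reported TCP, not 19 mm ahead of it as stated. Contact therefore came about 30 mm lower than I had planned.

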